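Clamp a block of cheese in the ratchet holder

TASK

Set the block of cheese upright (brown rind down) on the wooden bed of the ratchet holder, between its two jaws, lengthways along the bar, and let go of it. Then squeeze and release the two red trigger paddles again and again, moving the jaw by the trigger alone, until the black spring pad holds the cheese against the fixed jaw and is pressed about half-way in: firm, but never pressed so far that the cheese is crushed. Finish while still holding both paddles squeezed fully together, and leave the small bowl and the pepper mill where they stand.

Things in the scene. Friction and masses are not known exactly. Their poses are not given: they have to be found in the camera images.
- cheese_mid (a point): centre of the loose block of hard cheese, cream-yellow with a brown rind underneath: 44 mm along its x, 60 mm along its y (its length), 50 mm tall (z up), 150 g or so. It stands on the table with its underside 25 mm below this point; either end may go forwards.
- holder: the ratchet cheese holder, fixed to the table, on a pale maple bed 130 mm (x) by 400 mm (y, from -240 to +160 mm) and 14 mm thick; origin at table height. Its bar runs along the holder's y axis: the fixed steel jaw stands at +y, the sliding jaw pushes towards +y, the grey ratchet head (62 mm wide in x, y from -170 to -70 mm, 64 mm high) sits at -y with the red paddles on top. The z axis points up.
- fixed_jaw: the fixed steel jaw, part of the holder (same origin and axes as the holder): a plate 64 mm wide in x, from the bed up to 64 mm height; its face towards the cheese is at holder y = +120 mm.
- bed_spot (a point): point on the top of the bed (14 mm above the table), axes as the holder, where the middle of the cheese's underside belongs: it leaves 6 mm between the cheese and the fixed jaw. The trigger pushes the cheese the rest of the way.
- jaw: the sliding jaw with its toothed rack (rack behind the jaw, running through the head) and the spring pad; axes as the holder. Steel plate 64 mm wide, 12 mm thick in y, up to 70 mm height; origin at table height under the middle of the plate. Slides along holder y by the trigger, stiff (12 N), stays where it is left. At the start the pad stands 85 to 112 mm from the fixed jaw. It must not be pushed with the hand.
- pad_face (a point): middle of the front face of the black rubber spring pad (52 mm wide, 44 mm tall) carried by the sliding jaw; the face looks to holder +y; axes as the holder. 42 mm above the table.
- pad (a joint): how far the pad is pressed back towards its jaw against its spring, in m: 0 free, 0.030 fully in; about 0.8 N at first plus 0.4 N per mm. Firm is 0.005 to 0.022; beyond 0.026 the cheese is crushed. On its two stems, green then red can be seen between jaw plate and pad: while green shows it is safe; when only the red 8 mm next to the pad are left it is too far.
- trigger_grip (a point): point midway between the two red trigger paddles, 91.5 mm above the table, axes as the holder. Each paddle is 28 mm wide in holder x, 8 mm thick in y and stands from 66 to 112 mm above the table; free, they measure 58 mm over their outer faces along holder y; squeezed fully, 34 mm. They move together symmetrically about this point and spring back (2.5 to 4 N each); driving the jaw takes up to about 15 N on each. Beneath them the head's flat top is at 65 mm.
- trigger (a joint): travel of the front (+y) red paddle towards the middle, in m: 0 free, 0.012 squeezed fully; the rear paddle mirrors it. One full squeeze moves the jaw by one 8 mm tooth (the first one by 4 to 12 mm), the forward motion coming in the last two thirds of the squeeze; letting the paddles spring right back picks up the next tooth and leaves the jaw where it is.
- trigger_rear: the rear (-y) red paddle; origin at the level of the head's top, in line with the trigger_grip point.
- dip_bowl: small white ceramic bowl, 84 mm across, 40 mm tall, loose on the table; leave it alone. Origin at the centre of its underside.
- pepper_mill: dark wooden pepper mill, 52 mm across, 118 mm tall, loose on the table; leave it alone. Origin at the centre of its underside.
Not all that is in view belongs to the job. Of the things that look like the part that bears cheese_mid, the largest one is meant.

How it is judged:
By the outcome, as a careful person would: the job done as asked, in the order asked, and still so for the second after the job is handed in, while the arm keeps its last pose, push and grip.
It also fails if it takes over 58 s, if anything falls off the work surface, if the arm or the gripper's body presses on something with over 40 N, if the wrist force passes 120 N, or if a joint passes its speed limit or range.

ROBOT

A 6-joint arm with a two-finger parallel gripper is mounted at the origin on the work surface. World frame = base frame: x ahead of the robot, y to its left, z up, the work surface at z = 0. Lengths are in mm, angles in rad, forces in N, time in s.
With the tool pointing down it reaches from about 400 to 925 mm from the base axis. Payload 12.5 kg.
Tool frame: the origin (TCP) lies midway between the tips of the shut fingers; the grasp point (between the pads) lies 19 mm behind it (env.pinch_z is the distance from the TCP to the grasp point, in mm); z points along the fingers, y is the line along which they close (so a half turn about z gives the same grasp; the last joint's range is limited). The gripper opens to 95 mm and grips with 3 to 60 N. Pads are 20 mm wide; open, the fingers measure 119 mm over their backs; the gripper's body (75 mm by 180 mm) begins 59 mm behind the grasp point.
Start: joints at [-1.33, 0.491, 1.559, -0, 1.092, -0.106], TCP at [212.455, -587.801, 214.661] pointing down, gripper open.
Joint ranges: [-3.1, 3.1], [-0.84, 2.19], [0.05, 2.79], [-1.13, 4.28], [0.06, 2.93], [-2.69, 2.69]. Speed limits (rad/s): [2.22, 2.22, 2.79, 3.14, 3.14, 3.14].

INTERFACE

Orientations are given as [roll, pitch, yaw] about the fixed x, y, z axes, in that order (R = Rz(yaw) Ry(pitch) Rx(roll)).
In Python, from cell import readout, eyes, job_done, env gives the robot as it stands.
- The arm moves only by the shell command python3 -m jog 'ROWS'. ROWS is a JSON object of lists of equal length, an entry for each row: "dp": the shift along the tool's x, y, z in mm, a list of three; "twist": the turn about the tool's z in degrees; "claw": the closure, from -1 (fully open) to 1 (shut). A call has 1 to 8 rows; each row is the pose to reach, as a shift and turn from the pose commanded when the call began, along the tool's axes at that moment; what a row does not reach only later rows make up. A row lasts 1/12 s, in which the tool goes at most 41.7 mm and 7.16 degrees, less where a joint would pass 70% of its speed; a pose out of reach is approached as far as the arm can. A call with a gripper value outside its range is refused whole. The fingers move at their own pace and stop on an object; the grip force is fixed at half the most. Time passes only in rows, so rows that repeat a pose let the fingers close. It gives the time, the measured TCP pose, the force and the opening at its end, in the units of the state.
- readout.state(): the state, without advancing time (a new reading comes with each control period).
- eyes.read_camera(name): name is "side" or "top"; returns the picture (420x560x3 uint8, red, green, blue); there is no depth.
- eyes.camera_model(name): a dict with "intrinsics" (3x3 intrinsics, pixels), "R" (3x3) and "t" (3): a world point X has camera coordinates R X + t. Camera axes: x right, y down, z forward; pixel columns grow to the right and rows downward; lengths in mm; the calibration is good to about 2 mm. A picture is of the moment at which its call begins. camera_model takes no time and is no camera call.
- job_done(): hands the job in, once; it reports no verdict.
The state is a dict: "t": time; "joints": joint angles; "qvel": joint speeds; "tau": joint torques, N m; "eef_pos": TCP position; "tcp_rot": TCP orientation; "ft_force": force on the tool from outside, world axes, zero at the start; "moment": the same for the moment, N m; "opening": opening from 0.0 (shut) to 1.0 (fully open).
Only numpy, scipy, OpenCV 4.12 (cv2) and the standard library are available. Lean on these libraries where they do the work, as an engineer would, in place of code of your own. Each camera call takes 0.05 s, during which the arm holds its last target. There are 200 camera calls.

## Working session

There is one attempt and no reset: what is moved stays moved. The work goes in short steps, Python scripts to look and compute and a shell command to move; the robot and the scene stay as the last step left them, time stands still between calls to the robot, and variables do not carry over. Pictures are saved under pics/ and viewed, on a budget of 10 in all, crops included, one or two more only if the job needs it, and the job is handed in when it is done.

```bash
mkdir -p pics; ls
python3 - <<'E'
from cell import readout, eyes, env
import cv2
print(readout.state(), env.pinch_z)
for n in("side","top"):
    print(n,eyes.camera_model(n)); cv2.imwrite(f"pics/{n}0.png",cv2.resize(eyes.read_camera(n)[:,:,::-1],(800,600),interpolation=cv2.INTER_CUBIC))
E
```

```text
pics
{'t': 0.0, 'joints': array([-1.32959534e+00,  4.91564721e-01,  1.55945337e+00,  1.25843027e-05,
        1.09172328e+00, -1.05596228e-01]), 'qvel': array([-5.29700960e-04, -7.22641448e-04,  2.32713343e-05,  1.33253767e-03,
       -9.94457746e-04, -5.90547335e-04]), 'tau': array([ 1.65268430e-03, -6.12645721e+01, -2.58181679e+01,  6.92602526e-02,
        4.82395291e-02, -1.26359155e-04]), 'eef_pos': array([ 212.39560874, -587.53580472,  214.05719961]), 'tcp_rot': array([-3.14045151e+00, -1.32173653e-04,  3.46791333e-01]), 'ft_force': array([0.64407673, 0.86134469, 0.44269595]), 'moment': array([0.02782846, 0.00581807, 0.04764268]), 'opening': 1.0015102008298593} 18.8
side {'intrinsics': array([[445.30232143,   0.        , 276.01978201],
       [  0.        , 445.30232143, 210.42034264],
       [  0.        ,   0.        ,   1.        ]]), 'R': array([[-0.79029711, -0.61253007, -0.01540766],
       [-0.44941065,  0.59656348, -0.66493766],
       [ 0.41648595, -0.51857394, -0.74673992]]), 't': array([365.94039478, 248.65205348, 838.31505209])}
top {'intrinsics': array([[528.13492561,   0.        , 281.60468829],
       [  0.        , 528.13492561, 207.84037911],
       [  0.        ,   0.        ,   1.        ]]), 'R': array([[ 0.01174872, -0.99990125,  0.00771049],
       [-0.99638849, -0.01235525, -0.08400784],
       [ 0.08409481, -0.00669566, -0.99643526]]), 't': array([ -25.7734351 ,  453.19230094, 1172.54761855])}
```

View pics/top0.png

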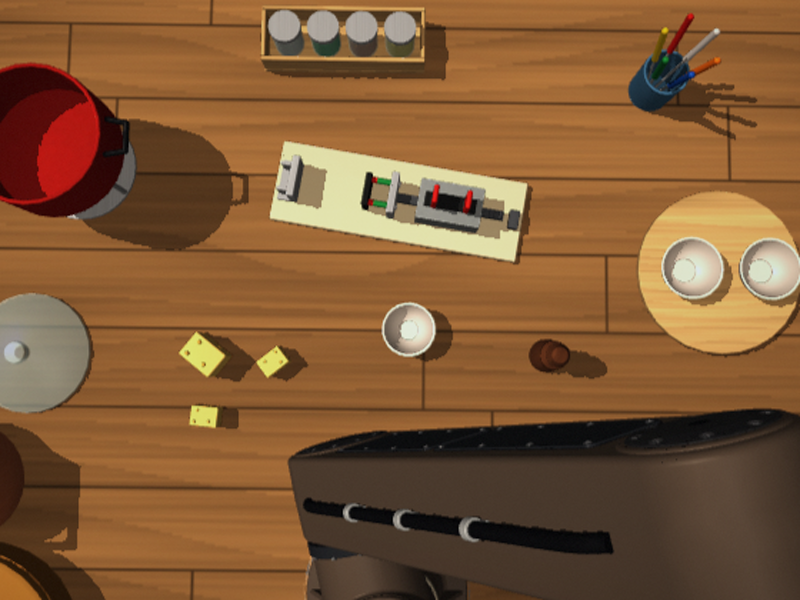

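View pics/side0.png

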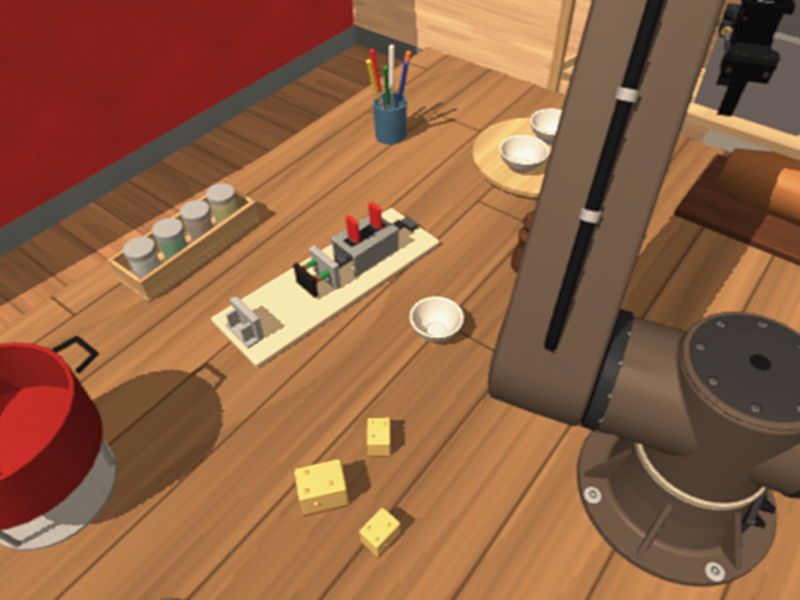

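The top view shows the holder (bed about (270–530, 140–262)), with the fixed jaw on the left and the paddles near (435,198) and (468,202). The largest cheese is at (202,354), with two smaller decoys nearby. I'll enlarge these areas.

```bash
cat > h.py <<'E'
import numpy as np, cv2
from cell import readout, eyes
def ray(n,u,v,z):
    m=eyes.camera_model(n);K,R,t=m["intrinsics"],m["R"],m["t"]
    d=R.T@np.linalg.solve(K,[u,v,1.]);c=-R.T@t
    return c+d*(z-c[2])/d[2]
def proj(n,X):
    m=eyes.camera_model(n);p=m["intrinsics"]@(m["R"]@np.asarray(X,float)+m["t"]);return p[:2]/p[2]
def crop(im,u,v,w,h,s):
    return cv2.resize(im[v:v+h,u:u+w],None,fx=s,fy=s,interpolation=cv2.INTER_CUBIC)
E
python3 - <<'E'
from h import *
im=eyes.read_camera("top")[:,:,::-1].copy()
a=crop(im,185,92,195,98,4);b=crop(im,110,226,195,50,4)
cv2.imwrite("pics/t1.png",np.vstack([a,b]))
im=eyes.read_camera("side")[:,:,::-1].copy()
a=crop(im,145,130,170,130,4.5)
cv2.imwrite("pics/s1.png",a)
E
```

```text
(no output)
```

View pics/t1.png

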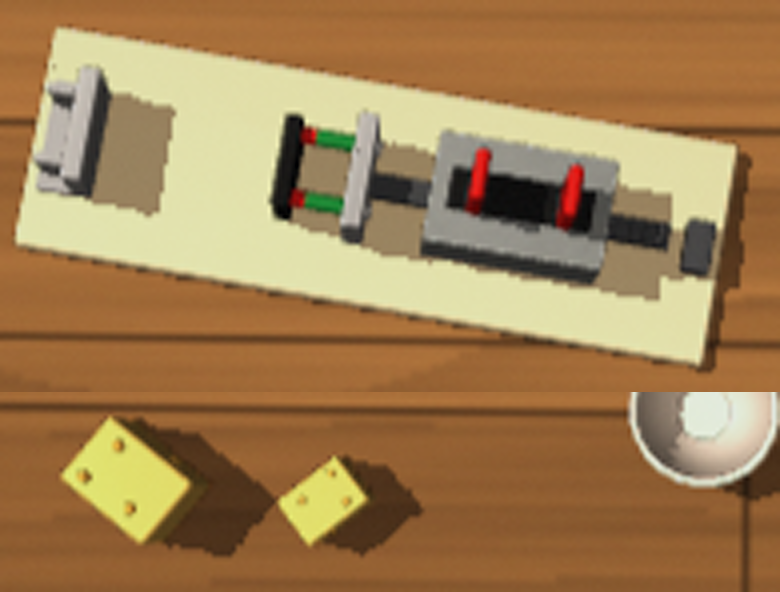

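View pics/s1.png

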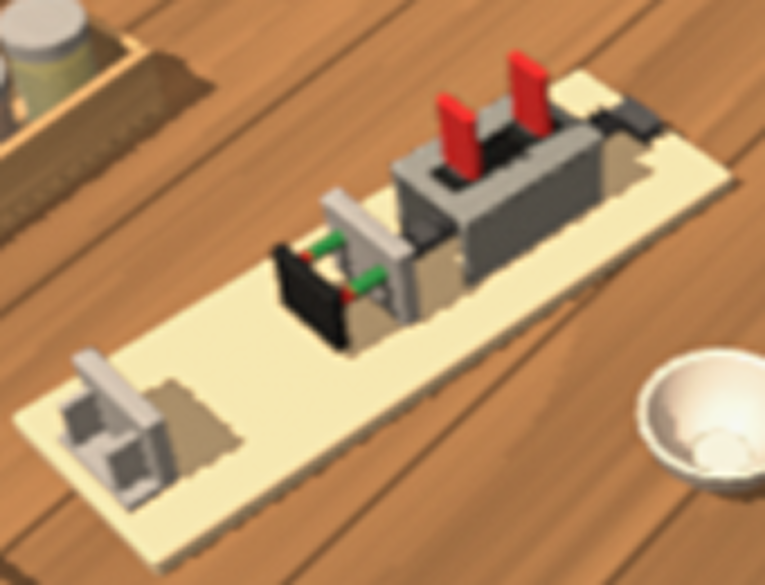

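The crop shows the bed corners at (56,28), (738,147), (703,363) and (17,243), and the cheese top corners at (113,417), (195,487), (142,545) and (61,475). I'll fit both poses from these.

```bash
cat >> h.py <<'E'
def uncrop(p,u,v,s): return (np.array(p,float)+.5)/s-.5+[u,v]
def tf(x,y,a,P):
    c,s=np.cos(a),np.sin(a);P=np.atleast_2d(P);return np.c_[x+c*P[:,0]-s*P[:,1],y+s*P[:,0]+c*P[:,1],P[:,2]]
E
python3 - <<'E'
from h import *
from scipy.optimize import least_squares
T=uncrop([(56,28),(738,147),(703,363),(17,243)],185,92,4)
S=uncrop([(158,568),(12,416),(582,70),(738,178)],145,130,4.5)
w=np.array([ray("top",*p,14) for p in T]);print(w.round(1))
ws=np.array([ray("side",*p,14) for p in S]);print(ws.round(1))
# +y end at left of the picture (world +y)
loc=np.array([(65,160,14),(65,-240,14),(-65,-240,14),(-65,160,14)],float)
f=lambda q,W,L:(tf(*q,L)-W)[:,:2].ravel()
for name,W,L in(("top",w,loc),("side",ws,loc[[3,0,1,2]])):
    r=least_squares(f,[700,0,0],args=(W,L));print(name,r.x.round(4),f(r.x,W,L).round(1))
    q=r.x
    if name=="top":qt=q
# pictured other features from top
for nm,p,z in(("pad top front edge a",(287,117),64),("b",(276,213),64),("jaw top",(362,172),70),("padR front",(481,150),112),("padR rear",(574,166),112),("fixface",(101,70),64),("fixface2",(90,195),64)):
    X=ray("top",*uncrop(p,185,92,4),z);d=X[:2]-qt[:2];c,s=np.cos(qt[2]),np.sin(qt[2]);print(nm,X.round(1),"local",round(c*d[0]+s*d[1],1),round(-s*d[0]+c*d[1],1))
C=uncrop(np.array([(113,417),(195,487),(142,545),(61,475)])-[0,392],110,226,4)
cw=np.array([ray("top",*p,50) for p in C]);print(cw.round(1),cw.mean(0).round(1),[np.linalg.norm(cw[i]-cw[(i+1)%4]).round(1) for i in range(4)])
print([ (np.degrees(np.arctan2(*(cw[(i+1)%4]-cw[i])[[1,0]])).round(1)) for i in range(4)])
# where top bowl/mill/cheese
print("bowl",ray("top",409*.7,328*.7,40),"mill",ray("top",545*.7,355*.7,100))
print("cheese proj in side (800 scale)",proj("side",[*cw.mean(0)[:2],50])/.7)
E
```

```text
[[ 704.   173.8   14. ]
 [ 639.7 -219.3   14. ]
 [ 514.3 -199.1   14. ]
 [ 578.4  192.9   14. ]]
[[ 574.5  196.6   14. ]
 [ 704.5  174.6   14. ]
 [ 638.  -216.9   14. ]
 [ 508.5 -195.3   14. ]]
top [ 6.155304e+02  2.654100e+01 -1.614000e-01] [ 1.4  0.2  1.4 -1.5 -1.5 -0.8 -1.3  2. ]
side [ 6.130216e+02  2.920570e+01 -1.674000e-01] [ 1.1  1.2 -0.7  1.5 -0.8 -1.4  0.4 -1.3]
pad top front edge a [641.1  37.8  64. ] local 23.4 15.2
b [587.5  43.   64. ] local -30.4 11.7
jaw top [609.6  -3.9  70. ] local -1.0 -31.0
padR front [612.7 -66.8 112. ] local 12.2 -92.5
padR rear [ 604.8 -115.8  112. ] local 12.3 -142.2
fixface [666.  140.6  64. ] local 31.5 120.7
fixface2 [596.1 145.   64. ] local -38.2 113.8
[[394.3 293.3  50. ]
 [356.7 247.4  50. ]
 [324.9 275.2  50. ]
 [362.4 320.5  50. ]] [359.6 284.1  50. ] [np.float64(59.3), np.float64(42.2), np.float64(58.8), np.float64(41.9)]
[np.float64(-129.3), np.float64(138.8), np.float64(50.5), np.float64(-40.4)]
bowl [403.59904671 -31.0999386   40.        ] mill [ 363.87036855 -229.76583512  100.        ]
cheese proj in side (800 scale) [320.66606923 477.40422884]
```

```bash
cat > go.py <<'E'
import sys; from h import *
from scipy.spatial.transform import Rotation as Ro
P=[float(a) for a in sys.argv[1:]]
s=readout.state();p=np.array(s["eef_pos"]);e=s["tcp_rot"];R=Ro.from_euler("xyz",e).as_matrix()
for i in range(0,len(P),4):
    X=np.array(P[i:i+3]);tw=-((P[i+3]-np.degrees(e[2])+180)%360-180)
    print("dp",(R.T@(X-p)).round(1),"dist",np.linalg.norm(X-p).round(),"twist",round(tw,1))
E
python3 go.py 450 -365 200 19.9 590 -70 200 19.9 560 250 180 50 360 284 120 50
```

```text
dp [ 299.1 -128.6   14.4] dist 326.0 twist -0.0
dp [ 531.1 -358.5   14.5] dist 641.0 twist -0.0
dp [ 611.6 -669.6   34.7] dist 908.0 twist -30.1
dp [ 435.1 -769.5   94.8] dist 889.0 twist -30.1
```

```bash
python3 -m jog '{"dp":[[299,-129,14],[299,-129,14],[299,-129,14],[299,-129,14],[299,-129,14],[299,-129,14],[299,-129,14],[299,-129,14]],"twist":[0,0,0,0,0,0,0,0],"claw":[-1,-1,-1,-1,-1,-1,-1,-1]}'
python3 -m jog '{"dp":[[232,-230,0],[232,-230,0],[232,-230,0],[232,-230,0],[232,-230,0],[232,-230,0],[232,-230,0],[232,-230,0]],"twist":[0,0,0,0,0,0,0,0],"claw":[-1,-1,-1,-1,-1,-1,-1,-1]}'
python3 -m jog '{"dp":[[80,-311,20],[80,-311,20],[80,-311,20],[80,-311,20],[80,-311,20],[80,-311,20],[80,-311,20],[80,-311,20]],"twist":[-30,-30,-30,-30,-30,-30,-30,-30],"claw":[-1,-1,-1,-1,-1,-1,-1,-1]}'
python3 go.py 360 284 110 50
```

```text
t: 0.87
eef_pos: [451.4, -362.6, 200.5]
tcp_rot: [-3.141, -0.0, 0.347]
ft_force: [-0.1, -0.6, 0.2]
opening: 0.998
t: 1.53
eef_pos: [590.5, -67.1, 200.6]
tcp_rot: [-3.142, -0.0, 0.347]
ft_force: [1.1, -0.2, -0.1]
opening: 1.002
t: 2.2
eef_pos: [558.4, 253.1, 180.3]
tcp_rot: [-3.141, 0.0, 0.872]
ft_force: [-0.2, -0.7, 0.2]
opening: 1.001
dp [-104.  -171.8   70.4] dist 213.0 twist -0.1
```

```bash
python3 -m jog '{"dp":[[-104,-172,70],[-104,-172,70],[-104,-172,70],[-104,-172,70],[-104,-172,70],[-104,-172,70],[-104,-172,70],[-104,-172,70]],"twist":[0,0,0,0,0,0,0,0],"claw":[-1,-1,-1,-1,-1,-1,-1,-1]}'
python3 - <<'E'
from h import *
a=crop(eyes.read_camera("top")[:,:,::-1].copy(),90,200,130,90,3)
b=crop(eyes.read_camera("side")[:,:,::-1].copy(),170,230,130,150,3)
o=np.zeros((450,780,3),np.uint8);o[:270,:390]=a;o[:,390:]=b
cv2.imwrite("pics/c.png",o)
print(readout.state()["eef_pos"])
E
```

```text
t: 2.87
eef_pos: [361.6, 281.8, 110.9]
tcp_rot: [3.141, -0.001, 0.871]
ft_force: [1.0, -0.3, 0.7]
opening: 1.003
[362.36907775 281.55113216 110.99577066]
```

View pics/c.png

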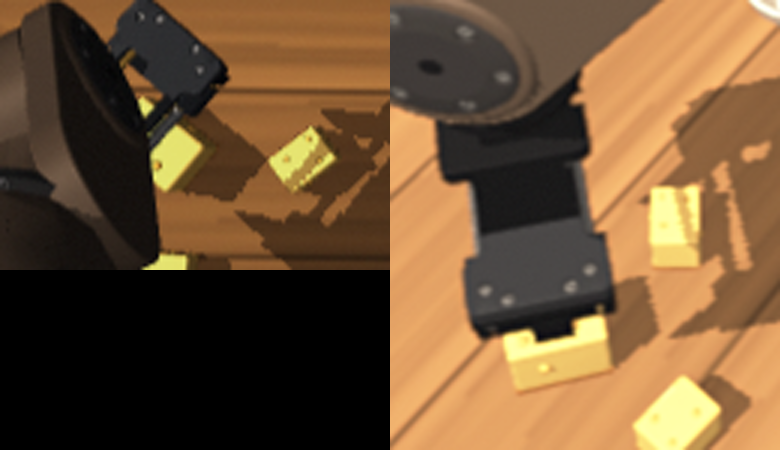

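The gripper is centred over the large cheese with its fingers astride the 44 mm width, so I'll descend and grip.

```bash
python3 -m jog '{"dp":[[0,-2.5,40],[0,-2.5,80],[0,-2.5,97],[0,-2.5,97],[0,-2.5,97]],"twist":[0,0,0,0,0],"claw":[-1,-1,-1,-1,-1]}'
python3 -m jog '{"dp":[[0,0,0],[0,0,0],[0,0,0],[0,0,0],[0,0,0],[0,0,0],[0,0,0],[0,0,0]],"twist":[0,0,0,0,0,0,0,0],"claw":[1,1,1,1,1,1,1,1]}'
python3 go.py 630 112 180 80.5
```

```text
t: 3.38
eef_pos: [359.7, 282.7, 13.3]
tcp_rot: [-3.141, 0.001, 0.869]
ft_force: [0.2, -0.4, 0.3]
opening: 0.999
t: 4.05
eef_pos: [358.9, 282.9, 13.7]
tcp_rot: [3.141, -0.0, 0.87]
ft_force: [0.2, -1.3, -0.3]
opening: 0.492
dp [  44.   317.5 -166.3] dist 361.0 twist -30.6
```

```bash
python3 -m jog '{"dp":[[0,0,0],[0,0,0],[0,0,-20],[0,0,-60],[0,0,-100],[0,0,-130],[0,0,-130]],"twist":[0,0,0,0,0,0,0],"claw":[1,1,1,1,1,1,1]}'
python3 -m jog '{"dp":[[44,316,0],[44,316,0],[44,316,0],[44,316,0],[44,316,0],[44,316,0],[44,316,0],[44,316,0]],"twist":[-30.5,-30.5,-30.5,-30.5,-30.5,-30.5,-30.5,-30.5],"claw":[1,1,1,1,1,1,1,1]}'
python3 -m jog '{"dp":[[0,0,0],[0,0,0],[0,0,0]],"twist":[0,0,0],"claw":[1,1,1]}'
python3 - <<'E'
from h import *
a=crop(eyes.read_camera("top")[:,:,::-1].copy(),175,85,130,100,3)
b=crop(eyes.read_camera("side")[:,:,::-1].copy(),140,90,130,170,3)
o=np.zeros((510,780,3),np.uint8);o[:300,:390]=a;o[:,390:]=b
cv2.imwrite("pics/d.png",o)
E
```

```text
t: 4.63
eef_pos: [360.5, 284.0, 148.4]
tcp_rot: [3.139, -0.007, 0.871]
ft_force: [0.2, -0.3, -1.6]
opening: 0.463
t: 5.3
eef_pos: [630.4, 111.0, 142.3]
tcp_rot: [-3.14, 0.0, 1.402]
ft_force: [0.9, 0.1, -0.9]
opening: 0.463
t: 5.55
eef_pos: [628.0, 112.8, 142.3]
tcp_rot: [-3.139, 0.001, 1.402]
ft_force: [-0.1, -0.1, -1.0]
opening: 0.464
```

View pics/d.png

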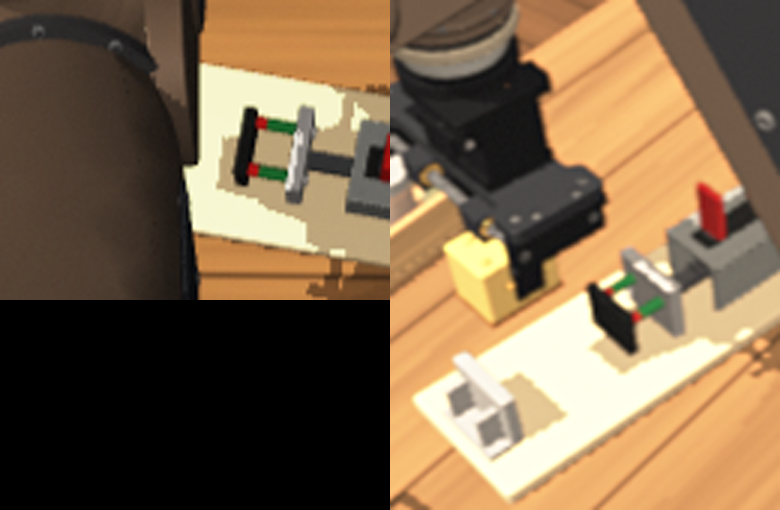

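The cheese hangs upright in the fingers. Its front bottom corner is about (493,322) in the panel and its front top corner about (443,238). I'll compare those with the projection to find its offset in the grip.

Run:
```python
from h import *
s=readout.state();x,y,z=s["eef_pos"];a=s["tcp_rot"][2]-np.pi/2
print(s["eef_pos"],a)
b=z-13.5
for nm,l in(("front -x bot",(-22,30,0)),("rear -x bot",(-22,-30,0)),("front -x top",(-22,30,50)),("front +x top",(22,30,50)),("front+x bot",(22,30,0))):
    X=tf(x,y,a,[l[0],l[1],b+l[2]])[0]; u=proj("side",X); print(nm,((u-[140,90]+.5)*3-.5+[390,0]).round())
u=lambda v:proj("side",v)
X0=np.array([x,y,b]);d=tf(0,0,a,[0,10,0])[0]
print("10mm along y px(3x)",(u(X0+d)-u(X0))*3)
d=tf(0,0,a,[10,0,0])[0];print("10mm along x px(3x)",(u(X0+d)-u(X0))*3)
```

```text
[627.84438877 113.57860999 143.12669399] -0.1672379292832602
front -x bot [496. 327.]
rear -x bot [566. 284.]
front -x top [482. 275.]
front +x top [445. 242.]
front+x bot [460. 293.]
10mm along y px(3x) [-11.7999905   6.9534706]
10mm along x px(3x) [-8.03833272 -7.2504651 ]
```

Agreement is within about 2 mm. I'll shift −3.5 mm along the bar and lower the cheese.

```bash
python3 -m jog '{"dp":[[-3.5,0,40],[-3.5,0,75],[-3.5,0,100],[-3.5,0,109],[-3.5,0,112],[-3.5,0,114],[-3.5,0,114],[-3.5,0,114]],"twist":[0,0,0,0,0,0,0,0],"claw":[1,1,1,1,1,1,1,1]}'
python3 -m jog '{"dp":[[0,0,0.5],[0,0,1],[0,0,1],[0,0,1]],"twist":[0,0,0,0],"claw":[1,1,1,1]}'
```

```text
t: 6.32
eef_pos: [629.0, 109.7, 31.2]
tcp_rot: [3.139, -0.0, 1.403]
ft_force: [-1.0, 0.1, -1.9]
opening: 0.468
t: 6.65
eef_pos: [628.4, 109.4, 28.9]
tcp_rot: [3.141, -0.0, 1.403]
ft_force: [-0.6, 0.1, -1.7]
opening: 0.465
```

```bash
python3 -m jog '{"dp":[[0,0,0.5],[0,0,1],[0,0,1],[0,0,1]],"twist":[0,0,0,0],"claw":[1,1,1,1]}'
python3 -m jog '{"dp":[[0,0,0.5],[0,0,0.5],[0,0,0.5]],"twist":[0,0,0],"claw":[1,1,1]}'
```

```text
t: 6.98
eef_pos: [628.3, 109.4, 27.7]
tcp_rot: [3.142, 0.0, 1.403]
ft_force: [-0.0, -0.3, 0.0]
opening: 0.462
t: 7.23
eef_pos: [628.3, 109.4, 27.7]
tcp_rot: [3.141, 0.0, 1.403]
ft_force: [-2.7, -0.3, 6.0]
opening: 0.461
```

Contact is made (+6 N). I'll release, rise and move back so I can look.

```bash
python3 -m jog '{"dp":[[0,0,0],[0,0,0],[0,0,0],[0,0,0],[0,0,0],[0,0,0],[0,0,0]],"twist":[0,0,0,0,0,0,0],"claw":[-1,-1,-1,-1,-1,-1,-1]}'
python3 -m jog '{"dp":[[0,0,-20],[0,0,-60],[0,0,-100],[0,0,-140],[0,0,-160],[0,0,-160]],"twist":[0,0,0,0,0,0],"claw":[-1,-1,-1,-1,-1,-1]}'
python3 go.py 595 -90 188 -9.4
```

```text
t: 7.82
eef_pos: [628.3, 109.5, 27.1]
tcp_rot: [3.142, 0.0, 1.403]
ft_force: [-0.3, -0.2, 0.0]
opening: 0.9
t: 8.32
eef_pos: [630.0, 109.6, 192.5]
tcp_rot: [3.134, -0.002, 1.403]
ft_force: [0.6, 0.3, 0.0]
opening: 0.998
dp [-202.7   -1.2    4.1] dist 203.0 twist 89.8
```

```bash
python3 -m jog '{"dp":[[-203,-1,0],[-203,-1,0],[-203,-1,0],[-203,-1,0],[-203,-1,0],[-203,-1,0],[-203,-1,0],[-203,-1,0]],"twist":[57,57,57,57,57,57,57,57],"claw":[-1,-1,-1,-1,-1,-1,-1,-1]}'
python3 -m jog '{"dp":[[0,0,20],[0,0,40],[0,0,40],[0,0,40],[0,0,40],[0,0,40]],"twist":[33,33,33,33,33,33],"claw":[-1,-1,-1,-1,-1,-1]}'
python3 - <<'E'
from h import *
a=crop(eyes.read_camera("top")[:,:,::-1].copy(),180,85,130,120,3)
b=crop(eyes.read_camera("side")[:,:,::-1].copy(),140,100,130,170,3)
o=np.zeros((510,780,3),np.uint8);o[:360,:390]=a;o[:,390:]=b
cv2.imwrite("pics/e.png",o)
q=(614.5,27.8,-.164)
# predicted px in side panel of trigger paddle tops for grip local y -120
for y in(-91,-149):print(y,[((proj("side",tf(*q,[x,y,112])[0])-[140,100]+.5)*3-.5+[390,0]).round() for x in(-14,14)])
for nm,l in(("-x front top",(-22,113,64)),("+x front top",(22,113,64)),("-x rear top",(-22,53,64)),("fix face top -x",(-32,120,64)),("fix top +x",(32,120,64))):
  print(nm,((proj("side",tf(*q,l)[0])-[140,100]+.5)*3-.5+[390,0]).round(),((proj("top",tf(*q,l)[0])-[180,85]+.5)*3-.5).round())
E
python3 go.py 595 -90 73 -9.4
```

```text
t: 8.98
eef_pos: [592.8, -91.5, 186.2]
tcp_rot: [-3.141, 0.001, 0.4]
ft_force: [0.3, 0.5, -0.3]
opening: 0.998
t: 9.48
eef_pos: [593.0, -90.4, 146.1]
tcp_rot: [-3.142, 0.001, -0.172]
ft_force: [-0.6, -0.2, -0.4]
opening: 1.0
-91 [array([718., 170.]), array([695., 153.])]
-149 [array([774., 137.]), array([751., 120.])]
-x front top [516. 355.] [ 86. 147.]
+x front top [482. 323.] [97. 89.]
-x rear top [583. 313.] [167. 161.]
fix face top -x [516. 368.] [ 74. 158.]
fix top +x [467. 320.] [90. 74.]
dp [ 1.8 -0.8 73.6] dist 74.0 twist -0.1
```

View pics/e.png

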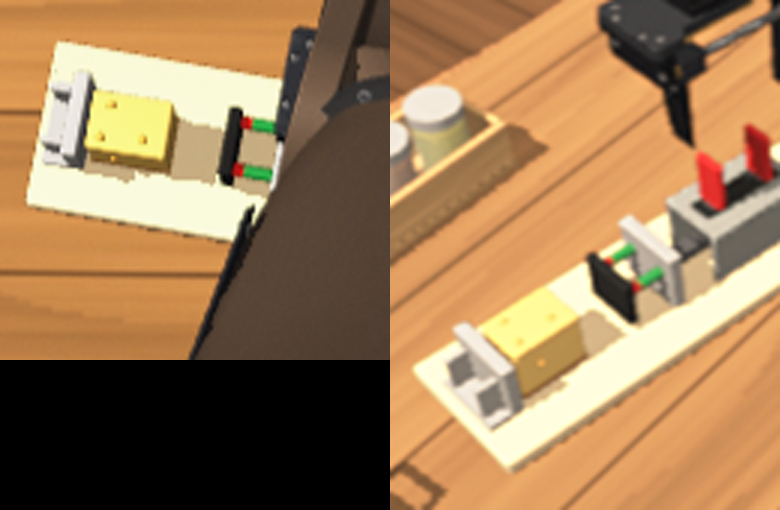

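The cheese stands upright, about 5 mm from the fixed jaw, and is aligned. The paddles at (710,165) and (758,135) match the prediction. I'll descend over the trigger and make the first squeeze.

```bash
python3 -m jog '{"dp":[[1.8,0,35],[1.8,0,60],[1.8,0,70],[1.8,0,73],[1.8,0,73],[1.8,0,73]],"twist":[0,0,0,0,0,0],"claw":[-1,-1,-1,-0.5,-0.5,-0.5]}'
python3 -m jog '{"dp":[[0,0,0],[0,0,0],[0,0,0],[0,0,0],[0,0,0],[0,0,0],[0,0,0],[0,0,0]],"twist":[0,0,0,0,0,0,0,0],"claw":[1,1,1,1,1,1,1,1]}'
python3 -m jog '{"dp":[[0,0,0],[0,0,0],[0,0,0],[0,0,0]],"twist":[0,0,0,0],"claw":[1,1,1,1]}'
```

```text
t: 10.08
eef_pos: [595.7, -90.9, 75.2]
tcp_rot: [3.141, -0.001, -0.167]
ft_force: [-0.2, 0.1, -0.2]
opening: 0.847
t: 10.75
eef_pos: [595.6, -90.2, 75.1]
tcp_rot: [-3.141, -0.001, -0.168]
ft_force: [0.1, 5.3, 4.9]
opening: 0.355
t: 11.08
eef_pos: [595.6, -90.2, 75.1]
tcp_rot: [-3.141, -0.001, -0.168]
ft_force: [-0.4, 5.0, 6.8]
opening: 0.352
```

The trigger is fully squeezed (0.352 ≈ 34 mm). I'll continue with release and squeeze cycles.

```bash
for i in 1 2; do
python3 -m jog '{"dp":[[0,0,0],[0,0,0],[0,0,0],[0,0,0],[0,0,0],[0,0,0],[0,0,0],[0,0,0]],"twist":[0,0,0,0,0,0,0,0],"claw":[-0.6,-0.6,-0.6,-0.6,-0.6,-0.6,-0.6,-0.6]}' | grep -E "t:|open|ft"
python3 -m jog '{"dp":[[0,0,0],[0,0,0],[0,0,0],[0,0,0],[0,0,0],[0,0,0],[0,0,0],[0,0,0]],"twist":[0,0,0,0,0,0,0,0],"claw":[1,1,1,1,1,1,1,1]}' | grep -E "t:|open|ft"
done
python3 - <<'E'
from h import *
a=crop(eyes.read_camera("top")[:,:,::-1].copy(),180,85,130,120,3)
b=crop(eyes.read_camera("side")[:,:,::-1].copy(),140,100,130,170,3)
o=np.zeros((510,780,3),np.uint8);o[:360,:390]=a;o[:,390:]=b
cv2.imwrite("pics/f.png",o)
E
```

```text
t: 11.75
tcp_rot: [3.141, 0.0, -0.168]
ft_force: [-0.1, 0.0, 0.1]
opening: 0.79
t: 12.42
tcp_rot: [-3.141, -0.0, -0.168]
ft_force: [1.8, 5.7, 1.2]
opening: 0.35
t: 13.08
tcp_rot: [3.141, -0.0, -0.168]
ft_force: [0.6, -0.0, 0.5]
opening: 0.792
t: 13.75
tcp_rot: [-3.141, -0.0, -0.168]
ft_force: [1.5, 5.0, 2.0]
opening: 0.352
```

View pics/f.png

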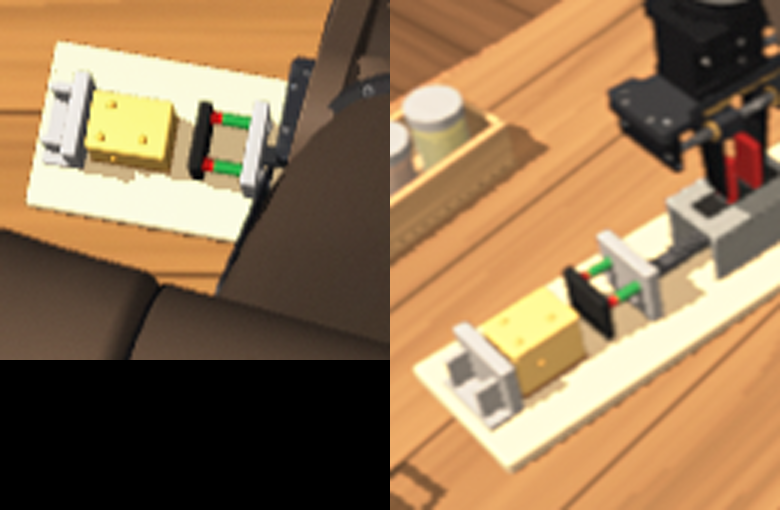

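The pad has advanced about 22 mm in three squeezes. About 20 mm is left before the cheese bears on the fixed jaw, so I'll make three more.

```bash
for i in 1 2 3; do
python3 -m jog '{"dp":[[0,0,0],[0,0,0],[0,0,0],[0,0,0],[0,0,0],[0,0,0],[0,0,0],[0,0,0]],"twist":[0,0,0,0,0,0,0,0],"claw":[-0.6,-0.6,-0.6,-0.6,-0.6,-0.6,-0.6,-0.6]}' | grep -E "t:|open|ft"
python3 -m jog '{"dp":[[0,0,0],[0,0,0],[0,0,0],[0,0,0],[0,0,0],[0,0,0],[0,0,0],[0,0,0]],"twist":[0,0,0,0,0,0,0,0],"claw":[1,1,1,1,1,1,1,1]}' | grep -E "t:|open|ft"
done
python3 - <<'E'
from h import *
a=crop(eyes.read_camera("top")[:,:,::-1].copy(),185,100,100,60,4)
b=crop(eyes.read_camera("side")[:,:,::-1].copy(),140,160,98,100,4)
o=np.zeros((400,792,3),np.uint8);o[:240,:400]=a;o[:,400:]=b
cv2.imwrite("pics/g.png",o)
E
```

```text
t: 14.52
tcp_rot: [3.141, 0.0, -0.168]
ft_force: [0.2, -0.7, 0.1]
opening: 0.788
t: 15.18
tcp_rot: [-3.141, -0.0, -0.168]
ft_force: [0.7, 5.2, 1.6]
opening: 0.351
t: 15.85
tcp_rot: [3.141, 0.0, -0.168]
ft_force: [-0.8, -0.4, 0.2]
opening: 0.793
t: 16.52
tcp_rot: [-3.141, -0.0, -0.168]
ft_force: [1.8, 5.6, 1.0]
opening: 0.353
t: 17.18
tcp_rot: [3.141, -0.0, -0.168]
ft_force: [0.7, 0.1, 0.3]
opening: 0.791
t: 17.85
tcp_rot: [-3.141, -0.0, -0.168]
ft_force: [1.6, 5.8, 2.2]
opening: 0.352
```

View pics/g.png

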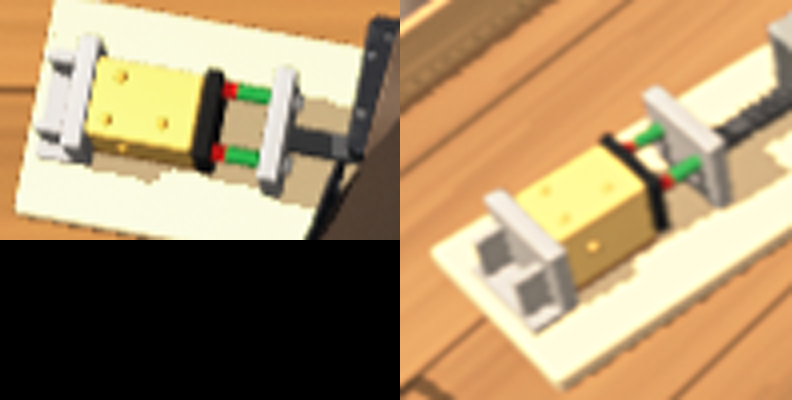

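The pad is now against the cheese and the stems have only begun to shorten (about 2–4 mm). I'll do one more full cycle and stay squeezed.

```bash
python3 -m jog '{"dp":[[0,0,0],[0,0,0],[0,0,0],[0,0,0],[0,0,0],[0,0,0],[0,0,0],[0,0,0]],"twist":[0,0,0,0,0,0,0,0],"claw":[-0.6,-0.6,-0.6,-0.6,-0.6,-0.6,-0.6,-0.6]}' | grep -E "t:|open|ft"
python3 -m jog '{"dp":[[0,0,0],[0,0,0],[0,0,0],[0,0,0],[0,0,0],[0,0,0],[0,0,0],[0,0,0]],"twist":[0,0,0,0,0,0,0,0],"claw":[1,1,1,1,1,1,1,1]}'
python3 - <<'E'
from h import *
a=crop(eyes.read_camera("top")[:,:,::-1].copy(),185,100,100,60,4)
b=crop(eyes.read_camera("side")[:,:,::-1].copy(),140,160,98,100,4)
o=np.zeros((400,792,3),np.uint8);o[:240,:400]=a;o[:,400:]=b
cv2.imwrite("pics/i.png",o)
# green stem length (px) per picture: initial t1 (free), g, i — same 4x top scale
for f,h in(("t1",(290,520)),("g",(205,290)),("i",(205,290))):
    p=cv2.imread(f"pics/{f}.png")[:, :400].astype(int)[:260]
    m=((p[...,1]-p[...,2]>40)&(p[...,1]-p[...,0]>40)).astype(np.uint8)
    n,_,st,c=cv2.connectedComponentsWithStats(m)
    print(f,[(s[:4].tolist()) for s in st[1:] if s[4]>60])
E
```

```text
t: 18.62
tcp_rot: [3.141, 0.0, -0.168]
ft_force: [-0.2, 0.8, -0.0]
opening: 0.789
t: 19.28
eef_pos: [595.2, -90.1, 74.3]
tcp_rot: [-3.141, -0.0, -0.168]
ft_force: [1.5, 5.9, 0.6]
opening: 0.355
t1 [[317, 130, 39, 21], [306, 193, 38, 20]]
g [[238, 83, 34, 21], [226, 146, 34, 22]]
i [[238, 83, 20, 19], [226, 146, 20, 19]]
```

View pics/i.png

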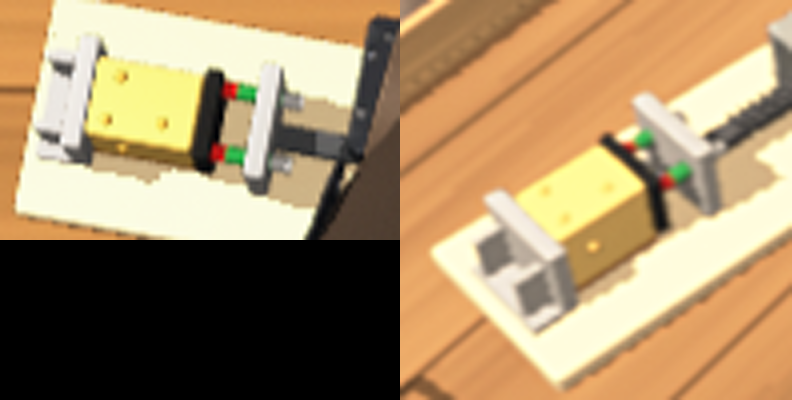

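The pad did not move on the last squeeze, so the cheese is against the fixed jaw. The green stems shrank from about 38 px free to 20 px, so the pad is pressed in roughly 10 mm. Another tooth would make about 18 mm, close to the upper limit of 22, so I'll stop here, let it settle and hand in.

```bash
python3 -m jog '{"dp":[[0,0,0],[0,0,0],[0,0,0],[0,0,0]],"twist":[0,0,0,0],"claw":[1,1,1,1]}'
python3 -c "
from cell import job_done
print(job_done())"
```

```text
t: 19.72
eef_pos: [595.2, -90.2, 74.3]
tcp_rot: [-3.141, -0.0, -0.168]
ft_force: [1.1, 6.0, 2.3]
opening: 0.354
the job is handed in; nothing more can be done
None
```

I set the largest cheese block upright on the bed, let go of it, and squeezed the trigger seven times in all. I handed the job in at 19.7 s with both paddles still held fully squeezed.

- **Cheese:** the last picture shows it upright and held against the fixed jaw. The pad did not move during the last squeeze; only its stems shortened.
- **Pad:** it is pressed in by about 10 mm, estimated from the green on the stems shrinking from about 38 px free to 20 px. That is inside the firm range (5 to 22 mm) but short of the exact half-way 15 mm. One more tooth would have given about 18 mm, nearer the limit, so I stopped.
- **Paddles:** the gripper opening read 0.354, about 34 mm, which is full squeeze. A steady sideways force of about 6 N shows the grip is slightly off-centre.
- **Bowl and pepper mill:** I kept clear of both on every path, but did not check them in a last picture.

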